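# Slide the crumb tray back into the toaster

### The job

The toaster's crumb tray has been emptied and lies on the worktop. Pick it up by its pull, slide it level into its narrow opening low in the toaster's front and push it gently home until the catches click and its front closes flush on the opening's frame, then let go. The opening is barely wider than the tray and not exactly in the middle of the toaster, so feel the tray in and never force it; leave the jam jar, salt shaker and mug where they stand.

Things in the scene. Friction and masses are not known exactly. Their poses are not given: they have to be found in the camera images.
- toaster: Steel two-slice toaster, black plinth and top, 156 deep (x), 270 wide (y), 190 mm high; heavy, it does not shift. Origin: centre of its underside, on the worktop; x points from its front (long side turned to the robot, with the tray opening) to its back, z up. Steel front at x = -0.078; a grey frame round the opening stands proud to x = -0.082.
- opening (a point): Toaster frame (-0.082, 0, 0.0155): mid-height of the opening, at the frame's face, in the middle of the toaster. Opening 153 wide (pan + 3), z 0.010 to 0.021, edges rounded 1.5 mm; behind it a level straight guide of the same section. Opening and guide sit up to 16 mm left or right of this point along the toaster's y: fixed, differs per toaster, not in the poses, to be felt or seen.
- tray_home (a point): Toaster frame (-0.027, 0, 0.010): where the tray's origin lies when it is home (apart from up to 17.5 mm in y), its x axis along the toaster's. 12 mm before home two spring catches in the guide's walls meet the tray's corners, then click into its side notches: takes about 10 N. Then the front plate meets the frame and stops hard. Over 30 N would bend the tray.
- crumb_tray: Shallow aluminium pan with black front, loose, 50 to 80 g. Origin: centre of its underside. Pan: x -0.055 to 0.055, 150 wide (y), 8 mm high, corners of the leading (+x) end rounded 2.5 mm. Black front plate: x -0.059 to -0.055, 172 wide, 18 mm high. Pull on it: ribbed rubber block, x -0.091 to -0.059, 22 wide (y), 22 mm high. Starts flat on the worktop, leading end roughly away from the robot.
- tray_pull (a point): Grip point in the pull, tray frame (-0.077, 0, 0.011): pinch across y, from above. An upright gripper may bump the toaster's front some 25 mm before the tray is home; push the rest with shut fingertips on the pull's end face (tray x = -0.091), tool leaning some 20 degrees back towards the robot.
- tray_lead (a point): Middle of the leading edge of the tray's pan: tray frame (0.055, 0, 0.004).
- jam_jar: Glass jam jar with a red lid, 65 mm across, 86 mm high; origin at the centre of its foot. A bystander.
- salt_shaker: Grey salt shaker, 44 mm across, 90 mm high; origin at the centre of its foot. A bystander.
- mug_tea: Dark mug with a handle, 88 x 126 mm, 106 mm high; origin at its foot. A bystander.

How it is judged (in metres and radians):
On the way:
1. the tray's leading edge has entered the opening by at least 15 mm (x of tray_lead in the frame of toaster above -0.067 m and y of tray_lead in the frame of toaster between -0.019 and 0.019 m and z of tray_lead in the frame of toaster between 0.008 and 0.022 m), for 0.1 s.
At the end, for the whole second after the job is handed in: The tray lies in its guide in the toaster, pushed home: its front plate within 2 mm of the frame of the opening, the tray straight (within 0.04 rad), resting on the guide's floor, still and released (x of crumb_tray in the frame of toaster between -0.029 and -0.024 m and y of crumb_tray in the frame of toaster between -0.019 and 0.019 m and z of crumb_tray in the frame of toaster between 0.007 and 0.014 m and angle between the x axis of crumb_tray and the x axis of toaster, either way round below 0.04 rad and linear speed of crumb_tray below 0.01 m/s); the robot touches nothing.
It fails at once if the tray is pressed on the toaster with more than 30 N (contact force between crumb_tray and toaster above 30 N).
It fails at once if the jam jar is moved more than 15 mm (distance of jam_jar from where it was at the start of the episode above 0.015 m).
It fails at once if the salt shaker is moved more than 15 mm (distance of salt_shaker from where it was at the start of the episode above 0.015 m).
It fails at once if the mug is moved more than 15 mm (distance of mug_tea from where it was at the start of the episode above 0.015 m).
It also fails if it takes over 72 s, if anything falls off the work surface, if the arm or the gripper's body presses on something with over 40 N, if the wrist force passes 120 N, or if a joint passes its speed limit or range.

### The arm

A 6-joint arm with a two-finger parallel gripper is mounted at the origin on a cart in front of the work surface, level with it; the furniture and walls round the work are solid. World frame = base frame: x ahead of the robot, y to its left, z up, the work surface at z = 0. Lengths are in mm, angles in degrees, forces in N, time in s.
With the tool pointing down it reaches from about 375 to 900 mm from the base axis. Payload 3.1 kg.
Tool frame: the origin (TCP) lies at the very end of the fingers, on their centre line; the grasp point (between the pads) lies 19 mm behind it; z points along the fingers, y is the line along which they close (so a half turn about z gives the same grasp; the last joint's range is limited). The gripper opens to 85 mm and grips with 20 to 120 N. Pads are 22 mm wide; open, the fingers measure 114 mm over their backs; the gripper's body (76 mm by 85 mm) begins 54 mm behind the grasp point. The pads swing forward as they close: fully open they stand 13 mm farther back than shut.
Start: joints at [60.361, 30.224, 82.088, -0, 67.689, -10.227], TCP at [207.681, 589.462, 231.31] pointing down, gripper open.
Joint ranges: [-176.69, 176.69], [-43.24, 126.21], [12.49, 139.97], [-82, 262], [0, 151.66], [-163.58, 163.58]. Speed limits (degrees/s): [159.86, 159.86, 180, 180, 180, 180].

### API

Orientations are given as a 3x3 rotation matrix whose columns are the frame's x, y, z axes.
In Python, from bench import r gives the robot as it stands.
- The arm moves only by the shell command python3 -m creep 'ROWS' [FORCE]. ROWS is JSON, a list of rows, each an object with "jaw": the opening, from -1 (shut) to 1 (fully open); "slide": the shift along the world's x, y, z in m, a list of three; "turn": the turn about the world's z in degrees. A call has 1 to 10 rows; each row is the pose to reach, as a shift and turn from the pose commanded when the call began; what a row does not reach only later rows make up. A row lasts 1/8 s, in which the tool goes at most 62.5 mm and 10.7 degrees, less where a joint would pass 70% of its speed; a pose out of reach is approached as far as the arm can. A call with a gripper value outside its range is refused whole. The fingers move at their own pace and stop on an object; FORCE is the grip in N (left out, the last holds). Time passes only in rows, so rows that repeat a pose let the fingers close. It gives the time, the measured TCP pose, the force, the opening and the grip force at its end, in the units of the state.
- r.get_state(): the state, without advancing time (a new reading comes with each control period).
- r.capture(name): name is "scene" or "top" or "wrist"; returns (picture, depth): 384x512x3 uint8, red, green, blue; 384x512 float32, mm along the optical axis (not along the pixel's ray), 0 where there is no reading.
- r.camera_info(name): a dict with "fx", "fy", "cx", "cy" (pixels), "R" (3x3) and "t" (3): a world point X has camera coordinates R X + t. Camera axes: x right, y down, z forward; pixel columns grow to the right and rows downward; lengths in mm; the calibration is good to about 2 mm. A picture is of the moment at which its call begins: read the wrist's pose just before it. camera_info takes no time and is no camera call; for the wrist camera it gives the pose at the moment of the call.
- r.finish_job(): hands the job in; it is judged then, once.
The state is a dict: "clock": time; "joint_positions": joint angles; "qvel": joint speeds; "effort": joint torques, N m; "tool_pos": TCP position; "tool_rot": TCP orientation; "contact_force": force on the tool from outside, world axes, zero at the start; "moment": the same for the moment, N m; "opening": finger opening in mm; "grasp_force": force on a finger pad.
Only numpy, scipy, OpenCV 4.12 (cv2) and the standard library are available. Lean on these libraries where they do the work, as an engineer would, in place of code of your own. Each camera call takes 0.05 s, during which the arm holds its last target. There are 200 camera calls.

## Working session

There is one attempt and no reset: what is moved stays moved. The work goes in short steps, Python scripts to look and compute and a shell command to move; the robot and the scene stay as the last step left them, time stands still between calls to the robot, and variables do not carry over. Pictures are saved under pics/ and viewed, at most 10 in all, crops included, and the job is handed in when it is done.

```bash
ls; mkdir -p pics
python3 - <<'E'
from bench import r
import cv2,numpy as np,pickle
d={}
for n in("scene","top"):
    i=r.camera_info(n);p,z=r.capture(n);d[n]=(i,p,z);cv2.imwrite(f"pics/{n}.png",p[:,:,::-1])
    print(n,i)
pickle.dump(d,open("d.pkl","wb"))
s=r.get_state();print(s)
E
```

```text
pics
scene {'fx': 351.12239190438004, 'fy': 351.12239190438004, 'cx': 251.4195374585723, 'cy': 193.75901724330737, 'R': array([[ 0.75425535, -0.6562283 , -0.02152402],
       [-0.40655282, -0.44103973, -0.80012422],
       [ 0.51557121,  0.61224862, -0.59944804]]), 't': array([-412.19643437,  306.20617343,  536.91646233])}
top {'fx': 410.78672972527585, 'fy': 410.78672972527585, 'cx': 259.06052138713346, 'cy': 191.63182079228142, 'R': array([[ 0.25908845, -0.96580423, -0.00976499],
       [-0.91284765, -0.24155395, -0.32918212],
       [ 0.31556671,  0.09420124, -0.94421596]]), 't': array([ -77.38518924,  577.8479339 , 1021.80770934])}
{'clock': 0.1, 'joint_positions': array([ 6.03605842e+01,  3.02730640e+01,  8.21487885e+01,  7.36058385e-04,
        6.76889780e+01, -1.02269192e+01]), 'qvel': array([-0.03610721, -0.095056  , -0.14714077,  0.02820958,  0.03541654,
       -0.05433559]), 'effort': array([-1.74321785e-04, -4.43309569e+01, -1.78588325e+01, -2.36473406e-04,
        4.02744205e-03, -2.54280842e-06]), 'tool_pos': array([207.37445467, 588.91921809, 230.43906129]), 'tool_rot': array([[-9.43148393e-01,  3.32370537e-01, -9.66946268e-04],
       [ 3.32371754e-01,  9.43146972e-01, -1.67537786e-03],
       [ 3.55126204e-04, -1.90151556e-03, -9.99998129e-01]]), 'contact_force': array([0.13634835, 0.23146021, 0.2848189 ]), 'moment': array([-0.02594013, -0.01536164,  0.03054891]), 'grasp_force': 0.0, 'opening': 85.07506641707053}
```

View pics/top.png

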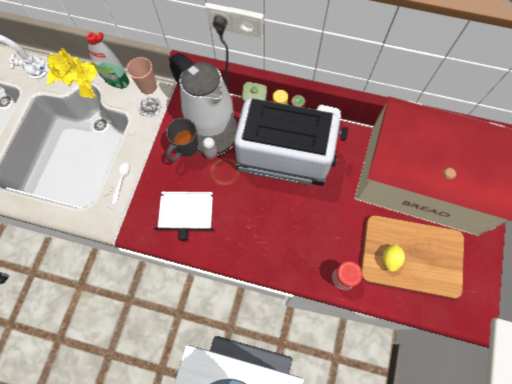

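View pics/scene.png

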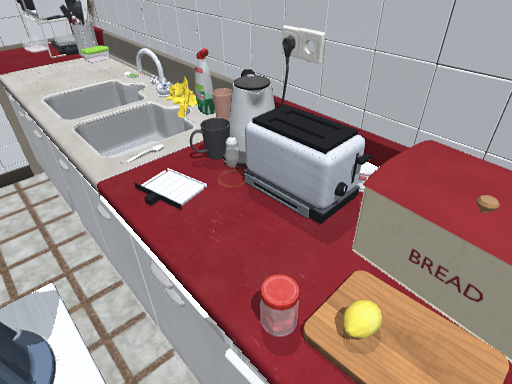

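The top view shows the tray at about (186,210) with its pull at (183,235), the toaster at (288,140) with its front lower edge running (236,165)-(325,183), the mug at (183,137), the salt shaker at (208,146) and the jar at (347,275). The scene view shows the toaster's front, with the frame low on it.

```bash
cat > h.py <<'E'
import numpy as np
def cloud(i,z):
    v,u=np.mgrid[:z.shape[0],:z.shape[1]]
    c=np.stack([(u-i["cx"])/i["fx"]*z,(v-i["cy"])/i["fy"]*z,z],-1)
    return (c-i["t"])@i["R"]   # R^T (c-t)
def ray(i,u,v,h):
    d=i["R"].T@np.array([(u-i["cx"])/i["fx"],(v-i["cy"])/i["fy"],1]);o=-i["R"].T@i["t"]
    return o+d*(h-o[2])/d[2]
def proj(i,X):
    c=i["R"]@np.asarray(X)+i["t"];return c[0]/c[2]*i["fx"]+i["cx"],c[1]/c[2]*i["fy"]+i["cy"]
E
python3 - <<'E'
import pickle,numpy as np,cv2
from h import *
d=pickle.load(open("d.pkl","rb"))
i,p,z=d["top"];P=cloud(i,z)
for n,(u,v) in dict(tray=(186,210),pull=(183,236),mug=(183,128),salt=(208,143),jar=(349,272),ttop=(288,125),tab=(230,230),front=(280,165)).items(): print(n,P[v,u].round(1))
# tray white region
g=p.astype(int); m=((g.min(2)>130)&(P[...,2]<40)).astype(np.uint8); m[:185]=0;m[240:]=0;m[:,:145]=0;m[:,225:]=0
pts=np.array([ray(i,u,v,4)[:2] for v,u in np.argwhere(m)],np.float32);print("tray pan",m.sum(),cv2.minAreaRect(pts),cv2.boxPoints(cv2.minAreaRect(pts)))
m=((g.max(2)<70)).astype(np.uint8); m[:185]=0;m[245:]=0;m[:,:145]=0;m[:,225:]=0
q=np.array([ray(i,u,v,18)[:2] for v,u in np.argwhere(m)],np.float32);print("black",m.sum(),cv2.minAreaRect(q),q.min(0),q.max(0))
# toaster from both clouds
for n in("top","scene"):
    i,p,z=d[n];P=cloud(i,z)
    M=(z>0)&(P[...,2]>165)&(P[...,2]<205)&(P[...,0]>500)&(P[...,0]<950)&(abs(P[...,1]-P[...,1])<1)
    Q=P[M]; c=cloud(*[d["top"][0],d["top"][2]])[125,288]
    Q=Q[np.linalg.norm(Q[:,:2]-c[:2],axis=1)<180]
    print(n,"toaster top",len(Q),np.median(Q[:,2]),cv2.minAreaRect(Q[:,:2].astype(np.float32)))
    M=(z>0)&(P[...,2]>50)&(P[...,2]<150);Q=P[M];Q=Q[(np.linalg.norm(Q[:,:2]-c[:2],axis=1)<170)]
    np.save(n+"_tf.npy",Q);print(len(Q))
a=cv2.resize(d["top"][1][145:245,150:345],None,fx=4,fy=4,interpolation=cv2.INTER_CUBIC)[:400]
b=cv2.resize(d["scene"][1][160:225,235:365],None,fx=3,fy=3,interpolation=cv2.INTER_CUBIC)
o=np.zeros((595,780,3),np.uint8);o[:400]=a;o[400:595,:390]=b
cv2.imwrite("pics/crop.png",o[:,:,::-1])
E
```

```text
tray [499.8 275.2   4.3]
pull [421.  254.9  20.4]
mug [727.6 350.1  58.9]
salt [686.4 254.8  88.8]
jar [ 430.5 -205.8   82.6]
ttop [745.8  39.2 191. ]
tab [475.6 134.    2.9]
front [670.2  38.2  94.9]
tray pan 1903 ((501.189208984375, 278.0057678222656), (110.87793731689453, 155.5108184814453), 13.506720542907715) [[429.12302 340.66235]
 [465.44406 189.45259]
 [573.2554  215.34918]
 [536.9343  366.55896]]
black 148 ((426.3412170410156, 257.1871337890625), (33.5255126953125, 162.73304748535156), 13.748368263244629) [409.05728 182.13564] [461.96106 340.13943]
top toaster top 4888 184.21328368667514 ((744.5369873046875, 38.90733337402344), (150.45523071289062, 264.7268371582031), 3.2229230403900146)
1879
scene toaster top 3900 183.62833578121797 ((741.9637451171875, 35.1964111328125), (147.4420928955078, 264.7916259765625), 3.9507832527160645)
3981
```

View pics/crop.png

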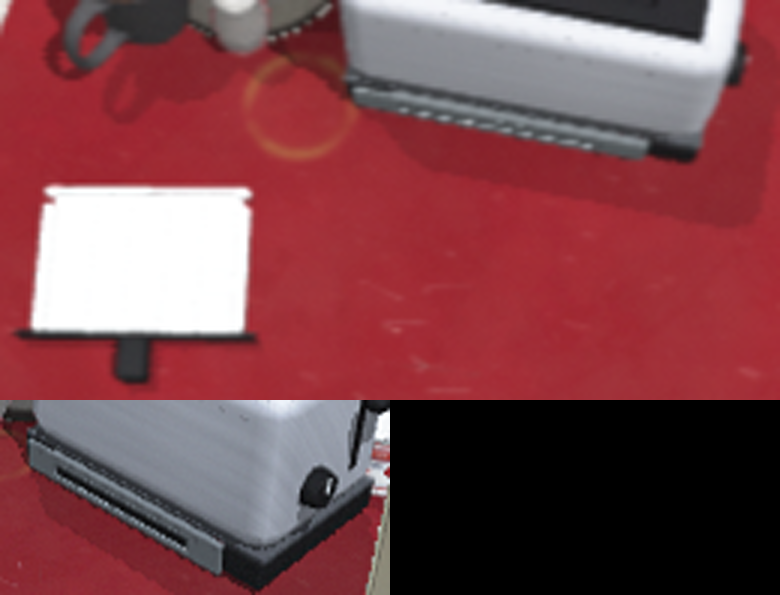

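The crop shows the tray with its notched leading end away from the robot. The slot is visible as a dark line inside the grey frame, from crop (57,469) to (187,543), which is scene pixels (254,183)-(297,208). The frame is clearly left of the toaster's middle, since bare plinth shows on its right.

Run:
```python
import pickle,numpy as np,cv2
from h import *
d=pickle.load(open("d.pkl","rb"))
for n in("top","scene"):
    i,p,z=d[n];P=cloud(i,z);g=p.astype(int)
    M=(z>0)&(P[...,2]>50)&(P[...,2]<150)&(P[...,0]>640)&(P[...,0]<700)&(P[...,1]>-70)&(P[...,1]<140)
    Q=P[M];b=np.arange(-60,140,20)
    # fit x=a+b*y+c*z robust
    A=np.c_[np.ones(len(Q)),Q[:,1]-38,Q[:,2]-100];w=np.ones(len(Q),bool)
    for _ in range(6):
        s=np.linalg.lstsq(A[w],Q[w,0],rcond=None)[0];e=Q[:,0]-A@s;w=abs(e)<3
    print(n,"front plane",s,w.sum(),"yaw",-np.degrees(np.arctan(s[1])))
    # low frame grey pixels
    M=(z>0)&(P[...,2]>3)&(P[...,2]<40)&(P[...,0]>630)&(P[...,0]<690)&(P[...,1]>-110)&(P[...,1]<185)
    gr=M&(g.max(2)-g.min(2)<40)&(g.max(2)>85)
    Q=P[gr];print("frame",len(Q),"y",np.percentile(Q[:,1],[0,2,98,100]).round(1),"x",np.percentile(Q[:,0],[5,50,95]).round(1),"z",np.percentile(Q[:,2],[2,50,98]).round(1))
    q=Q[Q[:,2]<30];print(np.polyfit(q[:,1],q[:,0],1))
    # black plinth
    bl=M&(g.max(2)<60);Q=P[bl];print("plinth",len(Q),np.percentile(Q[:,1],[0,2,98,100]).round(1))
    k=(slice(175,215),slice(245,305)) if n=="scene" else None
i=d["scene"][0]
th=np.radians(3.5);R=np.array([[np.cos(th),-np.sin(th)],[np.sin(th),np.cos(th)]])
for c in ([743,37.5],):
  for n in("top","scene"):
    i=d[n][0]
    o=-i["R"].T@i["t"]
    for (u,v) in ([(254,183),(297.3,207.7)] if n=="scene" else [(250,171.7),(298,182)]):
        dd=ray(i,u,v,0)-o; ol=R.T@(o[:2]-c);dl=R.T@dd[:2];t=(-82-ol[0])/dl[0]
        print(n,"slot end local y,z",(ol+t*dl).round(1),(o+t*dd)[2].round(1))
```

```text
top front plane [ 6.69222099e+02 -5.21128915e-02 -2.39650190e-03] 1007 yaw 2.983150193818629
frame 465 y [-95.2 -89.4 158.5 168.9] x [659.8 667.8 679.8] z [ 4.4 29.6 38.5]
[-5.41613080e-02  6.68655917e+02]
plinth 42 [-92.6 -91.9 165.5 165.6]
scene front plane [ 6.68666915e+02 -5.07977743e-02 -3.71954165e-03] 2272 yaw 2.9079985138070534
frame 525 y [-100.   -92.8  153.6  160.9] x [659.1 666.4 677.6] z [ 6.3 27.5 38.1]
[-5.08229968e-02  6.66710044e+02]
plinth 419 [-100.2  -99.2  156.   164.3]
top slot end local y,z [-82.   90.9] 26.1
top slot end local y,z [-82.  -53.9] 15.0
scene slot end local y,z [-82.   82.5] 21.7
scene slot end local y,z [-82.  -65.6] 20.9
```

```bash
python3 -m creep '[{"jaw":0,"slide":[0.031,-0.047,0],"turn":8},{"jaw":0,"slide":[0.062,-0.094,0],"turn":16},{"jaw":0,"slide":[0.093,-0.14,0],"turn":24},{"jaw":0,"slide":[0.125,-0.188,0],"turn":32.9},{"jaw":0,"slide":[0.156,-0.235,-0.02],"turn":32.9},{"jaw":0,"slide":[0.187,-0.282,-0.04],"turn":32.9},{"jaw":0,"slide":[0.219,-0.33,-0.06],"turn":32.9},{"jaw":0,"slide":[0.219,-0.33,-0.06],"turn":32.9}]' 30
python3 - <<'E'
from bench import r
import cv2,numpy as np,pickle
i=r.camera_info("wrist");p,z=r.capture("wrist");pickle.dump((i,p,z),open("w1.pkl","wb"));cv2.imwrite("pics/w1.png",p[:,:,::-1])
print(-i["R"].T@i["t"],i["R"])
E
```

```text
clock: 1.1
tool_pos: [428.1, 256.1, 169.8]
tool_rot: [[-0.974, -0.227, -0.003], [-0.227, 0.974, -0.001], [0.003, -0.001, -1.0]]
contact_force: [-1.1, 0.3, 0.0]
opening: 42.6
grasp_force: 0.0
[359.50009091 239.49148294 312.265107  ] [[-0.2275206   0.97377199 -0.00157888]
 [ 0.93684054  0.21933335  0.27243841]
 [ 0.2656392   0.06050619 -0.96217193]]
```

View pics/w1.png

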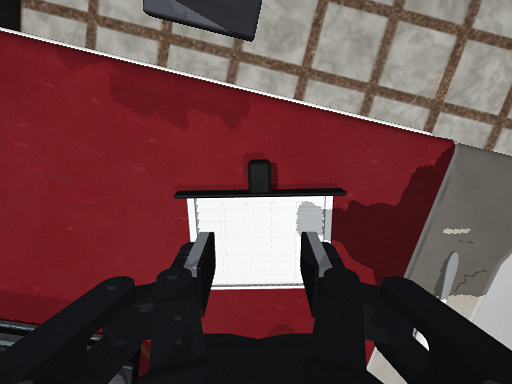

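The wrist view shows the pull's top at (259,160-190), the front plate running (175,194)-(347,191) and the pan's leading edge at row ~287.

Run:
```python
import pickle,numpy as np
from h import *
i,p,z=pickle.load(open("w1.pkl","rb"))
for n,u,v,h in [("plL",175,194,14),("plR",347,191,14),("pull end",259,160,22),("pull front",259,190,20),("leadL",214,289.5,8),("leadR",303,287.5,8),("panL",187,199,8),("panR",332,197,8)]: print(n,ray(i,u,v,h).round(1))
P=cloud(i,z);print(P[175,259],P[165,259],P[130,200])
g=p.astype(int).max(2)
print(g[175,240:280:1],g[150:200,259])
```

```text
plL [463.2 178.2  14. ]
plR [420.8 345.5  14. ]
pull end [409.  252.1  22. ]
pull front [438.3 259.   20. ]
leadL [566.  237.2   8. ]
leadR [540.7 333.8   8. ]
panL [467.8 189.8   8. ]
panR [431.7 334.6   8. ]
[423.0596551  255.4356024   22.57677189] [413.69663866 253.23615825  21.9901647 ] [396.93308446 188.93818163  -1.06711374]
[124 122 123 121 101 103 105  79  25  22  29  31  38  36  36  35  34  37
  35  34  32  34  37  33  35  37  36  32  25  20  27  60  70  69  69  69
  68  67 100 124] [122 122 104 100 101 101 100 104 108  51  11  11  19  24  30  30  35  40
  37  38  36  38  36  35  34  34  34  34  37  34  35  35  34  33  32  34
  34  33  33  35  33  30  23  17  29  41   9 228 255 249]
```

```bash
python3 -m creep '[{"jaw":0.1,"slide":[-0.007,-0.0036,-0.05],"turn":1},{"jaw":0.1,"slide":[-0.007,-0.0036,-0.1],"turn":1},{"jaw":0.1,"slide":[-0.007,-0.0036,-0.13],"turn":1},{"jaw":0.1,"slide":[-0.007,-0.0036,-0.13],"turn":1},{"jaw":0.1,"slide":[-0.007,-0.0036,-0.13],"turn":1}]' 30
```

```text
clock: 1.78
tool_pos: [419.9, 256.9, 42.3]
tool_rot: [[-0.968, -0.252, 0.002], [-0.252, 0.968, 0.001], [-0.002, 0.0, -1.0]]
contact_force: [-0.3, 0.2, -0.7]
opening: 47.1
grasp_force: 0.0
```

```bash
python3 -m creep '[{"jaw":0.1,"slide":[0,-0.0008,-0.025],"turn":-0.3},{"jaw":0.1,"slide":[0,-0.0008,-0.038],"turn":-0.3},{"jaw":0.1,"slide":[0,-0.0008,-0.038],"turn":-0.3},{"jaw":-0.6,"slide":[0,-0.0008,-0.038],"turn":-0.3},{"jaw":-0.8,"slide":[0,-0.0008,-0.038],"turn":-0.3},{"jaw":-0.8,"slide":[0,-0.0008,-0.038],"turn":-0.3},{"jaw":-0.8,"slide":[0,-0.0008,-0.038],"turn":-0.3}]' 30
```

```text
clock: 2.65
tool_pos: [420.2, 255.3, 4.2]
tool_rot: [[-0.97, -0.245, 0.002], [-0.245, 0.97, 0.001], [-0.002, 0.0, -1.0]]
contact_force: [-0.7, -0.2, 6.1]
opening: 21.5
grasp_force: 30.3
```

```bash
python3 -m creep '[{"jaw":-0.8,"slide":[0,0,0.025],"turn":0},{"jaw":-0.8,"slide":[0,0,0.05],"turn":0},{"jaw":-0.8,"slide":[0.01,-0.05,0.05],"turn":-3},{"jaw":-0.8,"slide":[0.02,-0.1,0.05],"turn":-6},{"jaw":-0.8,"slide":[0.03,-0.15,0.05],"turn":-9},{"jaw":-0.8,"slide":[0.04,-0.19,0.05],"turn":-11.2},{"jaw":-0.8,"slide":[0.049,-0.224,0.05],"turn":-11.2},{"jaw":-0.8,"slide":[0.049,-0.224,0.05],"turn":-11.2},{"jaw":-0.8,"slide":[0.049,-0.224,0.05],"turn":-11.2}]' 30
cat > shot.py <<'E'
from bench import r
import cv2,numpy as np,pickle,sys
n=sys.argv[1];d={}
for c in("wrist","top","scene"):
    i=r.camera_info(c);p,z=r.capture(c);d[c]=(i,p,z)
pickle.dump(d,open(n+".pkl","wb"))
w=d["wrist"][1];t=d["top"][1][130:260,190:350];s=d["scene"][1][145:235,170:330]
o=np.zeros((600,800,3),np.uint8);o[:300,:400]=cv2.resize(w,(400,300),interpolation=cv2.INTER_AREA)
o[:300,400:769]=cv2.resize(t,(369,300));o[300:600,:533]=cv2.resize(s,(533,300),interpolation=cv2.INTER_CUBIC)
cv2.imwrite(f"pics/{n}.png",o[:,:,::-1])
E
python3 shot.py s1
```

```text
clock: 3.78
tool_pos: [467.9, 31.5, 53.3]
tool_rot: [[-0.999, -0.052, -0.001], [-0.052, 0.999, 0.0], [0.001, 0.0, -1.0]]
contact_force: [-0.5, 0.1, 0.0]
opening: 21.4
grasp_force: 29.7
```

View pics/s1.png

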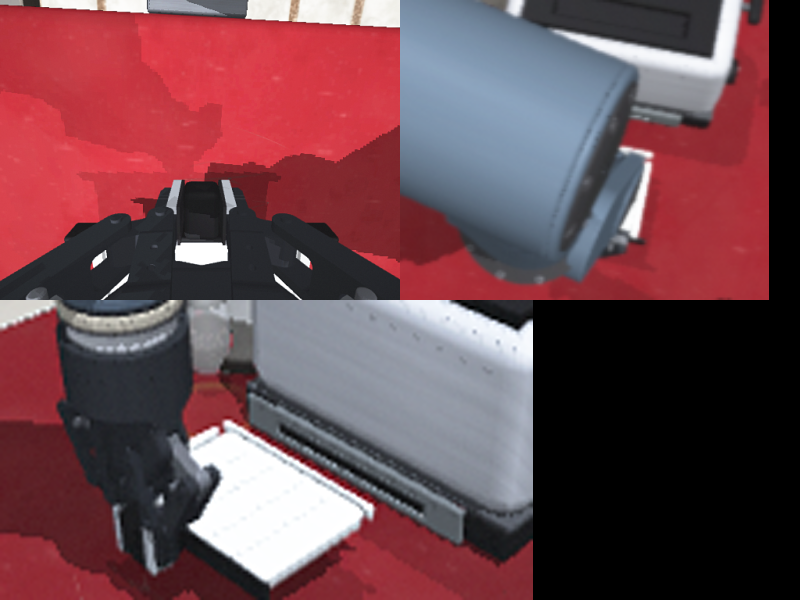

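The scene inset shows the gripped tray level in front of the toaster, with its leading corners at (225,422) and (374,518). The slot runs (282,428)-(424,510), so the tray is still a bit to the right of it. I'll measure the slot ends against the tray corners.

```bash
cat > m.py <<'E'
import pickle,numpy as np,cv2
from h import *
d=pickle.load(open("s1.pkl","rb"));i,p,z=d["scene"];g=cv2.cvtColor(p,cv2.COLOR_RGB2GRAY).astype(np.float32)
th=np.radians(3.0);ex=np.array([np.cos(th),np.sin(th),0]);ey=np.array([-np.sin(th),np.cos(th),0]);T=np.array([467.9,31.5,53.3])
print("cam",-i["R"].T@i["t"])
print("pred lead top corners px L,R",[np.round(proj(i,T+135*ex+s*75*ey+[0,0,4]),1) for s in(1,-1)], "seen",(170+225/3.33,145+122/3.33),(170+374/3.33,145+218/3.33))
# slot darkness profile along face plane, toaster centre guess
C=np.array([746,37.5,0])
for zz in(22,20,17,14):
    ys=np.arange(-90,111,2.);pr=[]
    for y in ys:
        u,v=proj(i,C-82*ex+y*ey+[0,0,zz]);pr.append(cv2.getRectSubPix(g,(1,1),(float(u),float(v)))[0,0])
    print(zz,np.array(pr).astype(int).tolist())
# frame outline
for zz in(28,):
  print([ (y,np.round(proj(i,C-82*ex+y*ey+[0,0,zz]),1)) for y in(-100,0,100)])
E
python3 m.py
```

```text
cam [ 158.57167868 -464.17224322  557.98437256]
pred lead top corners px L,R [array([237. , 180.6]), array([281.5, 206.9])] seen (237.56756756756755, 181.63663663663664) (282.3123123123123, 210.46546546546546)
22 [89, 89, 90, 91, 90, 89, 90, 90, 88, 87, 88, 91, 90, 75, 58, 49, 50, 49, 51, 54, 59, 54, 53, 60, 55, 51, 51, 52, 51, 52, 55, 60, 56, 51, 56, 58, 49, 50, 52, 52, 53, 55, 57, 59, 54, 52, 58, 57, 49, 50, 50, 51, 53, 54, 57, 61, 55, 51, 58, 60, 53, 50, 49, 51, 51, 54, 57, 60, 60, 52, 53, 59, 57, 52, 51, 51, 51, 51, 55, 56, 54, 52, 50, 53, 58, 54, 49, 50, 54, 73, 81, 85, 89, 89, 89, 89, 90, 89, 89, 89, 88]
20 [90, 90, 89, 90, 91, 90, 89, 90, 90, 88, 88, 90, 89, 74, 52, 33, 28, 31, 33, 29, 33, 33, 30, 34, 32, 29, 32, 31, 30, 33, 32, 33, 35, 28, 30, 34, 27, 30, 33, 30, 33, 35, 31, 34, 35, 28, 32, 34, 26, 32, 33, 28, 32, 34, 31, 34, 33, 26, 33, 37, 32, 32, 31, 31, 31, 35, 35, 34, 37, 33, 31, 34, 34, 29, 33, 34, 29, 31, 34, 33, 31, 34, 32, 31, 35, 36, 27, 34, 39, 65, 81, 85, 88, 89, 90, 90, 89, 89, 89, 90, 90]
17 [89, 90, 90, 90, 90, 90, 90, 89, 89, 89, 90, 90, 88, 77, 55, 30, 16, 20, 21, 24, 26, 22, 22, 23, 20, 23, 27, 19, 20, 24, 23, 26, 25, 19, 22, 21, 18, 26, 26, 24, 29, 25, 23, 25, 26, 23, 22, 20, 13, 19, 25, 25, 28, 23, 23, 25, 21, 17, 27, 26, 15, 20, 20, 23, 27, 27, 21, 24, 24, 18, 25, 27, 24, 13, 26, 26, 24, 27, 24, 17, 23, 27, 22, 21, 20, 25, 26, 31, 32, 65, 92, 88, 88, 89, 91, 91, 90, 89, 89, 89, 89]
14 [90, 90, 89, 89, 89, 90, 90, 90, 90, 90, 90, 91, 91, 85, 100, 78, 55, 67, 61, 83, 79, 59, 77, 72, 46, 71, 85, 56, 62, 68, 75, 88, 64, 65, 80, 57, 47, 79, 70, 69, 74, 65, 83, 79, 58, 58, 60, 54, 60, 68, 60, 89, 81, 62, 56, 56, 53, 67, 95, 76, 71, 74, 58, 77, 87, 65, 65, 83, 64, 44, 73, 85, 90, 104, 81, 63, 58, 59, 58, 67, 79, 65, 63, 70, 62, 48, 58, 65, 60, 82, 109, 96, 90, 90, 90, 91, 90, 90, 90, 90, 90]
[(-100, array([309.3, 211.3])), (0, array([277.8, 193.4])), (100, array([250.2, 177.8]))]
```

```bash
python3 -m creep '[{"jaw":-0.8,"slide":[0.02,0.0064,0],"turn":0},{"jaw":-0.8,"slide":[0.035,0.0064,-0.018],"turn":0},{"jaw":-0.8,"slide":[0.045,0.0064,-0.0376],"turn":0},{"jaw":-0.8,"slide":[0.045,0.0064,-0.0376],"turn":0},{"jaw":-0.8,"slide":[0.045,0.0064,-0.0376],"turn":0}]' 30
python3 shot.py s2
python3 - <<'E'
import pickle,cv2,numpy as np
from h import *
d=pickle.load(open("s2.pkl","rb"));i,p,z=d["scene"]
cv2.imwrite("pics/s2c.png",cv2.resize(p[165:240,220:320],(800,600),interpolation=cv2.INTER_CUBIC)[:,:,::-1])
from bench import r
s=r.get_state();T=s["tool_pos"];print(T,s["contact_force"])
th=np.radians(3.0);ex=np.array([np.cos(th),np.sin(th),0]);ey=np.array([-np.sin(th),np.cos(th),0])
f=lambda X:((np.array(proj(i,X))-[220,165])*8).round()
for sgn in(1,-1):
  print("lead top",f(T+135*ex+sgn*75*ey+[0,0,4]),"plate top",f(T+23*ex+sgn*86*ey+[0,0,14]))
C=np.array([746,37.5,0])
for y in(89,-64):print("slot",[f(C-82*ex+y*ey+[0,0,h]) for h in(21,10)])
E
```

```text
clock: 4.55
tool_pos: [512.7, 38.2, 15.9]
tool_rot: [[-0.999, -0.053, -0.001], [-0.053, 0.999, 0.0], [0.001, 0.0, -1.0]]
contact_force: [0.4, 0.1, -0.4]
opening: 21.6
grasp_force: 29.7
[513.34232427  37.69116846  16.39566898] [ 0.20547639  0.50695457 -1.32026765]
lead top [236. 155.] plate top [-51. 264.]
lead top [581. 357.] plate top [346. 532.]
slot [array([265., 133.]), array([266., 160.])]
slot [array([618., 334.]), array([616., 363.])]
```

View pics/s2c.png

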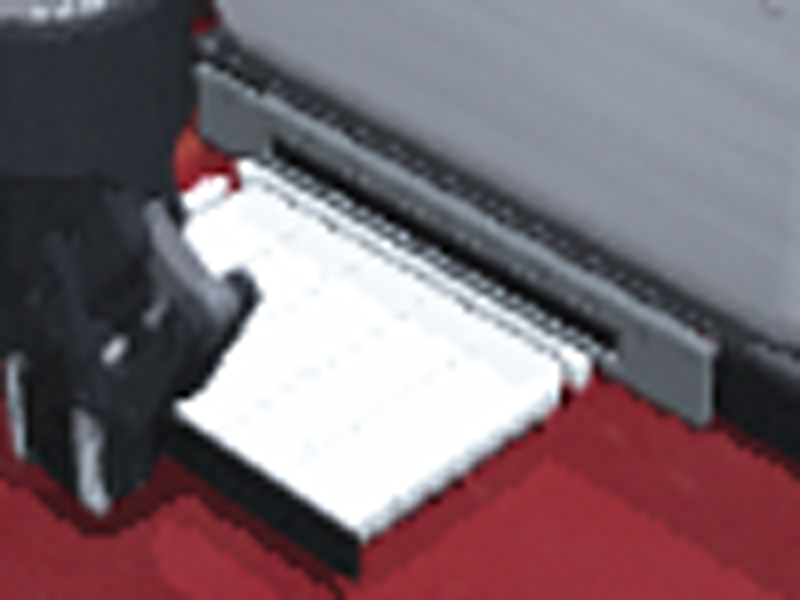

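The crop shows the tray's leading edge from (246,160) to (590,350), just in front of the slot at (272,140)-(618,338). The tray edge looks slightly turned and shifted relative to the slot, so I'll fit the lines numerically.

```bash
cat > fit.py <<'E'
import pickle,numpy as np,cv2,sys
from h import *
d=pickle.load(open(sys.argv[1]+".pkl","rb"));i,p,z=d["scene"];g=cv2.cvtColor(p,cv2.COLOR_RGB2GRAY).astype(float)
def cross(c,thr,v0,up=True):  # first crossing below thr going up from v0
    v=v0
    while c[v]>thr: v-=1
    return v+(thr-c[v])/(c[v+1]-c[v])
L=[];S=[]
for u in range(256,290):
    a=(u-220)*8;vl=165+(160+(a-246)*.552)/8
    c=g[:,u];v0=int(round(vl))+2
    e=cross(c,150,v0);L.append(ray(i,u,e,20)[:2])
    # slot upper edge: go up to minimum then rise to 60
    k=int(e)-4+np.argmin(c[int(e)-4:int(e)]);m=k
    while c[m]<55:m-=1
    S.append(ray(i,u,m+(55-c[m])/(c[m+1]-c[m]),21)[:2])
def fl(Q,n):
    Q=np.array(Q);b=np.polyfit(Q[:,1],Q[:,0],1);w=abs(Q[:,0]-np.polyval(b,Q[:,1]))<1.5;b=np.polyfit(Q[w,1],Q[w,0],1)
    print(n,"yaw",-np.degrees(np.arctan(b[0])).round(2),"x at y=45",np.polyval(b,45).round(1),w.sum(),np.std(Q[w,0]-np.polyval(b,Q[w,1])).round(2));return b
bl=fl(L,"lead");bs=fl(S,"slot top")
R=[]
for v in range(208,231):  # right side edge white->red
    c=p[v,:,1].astype(float);u=int(220+(360+(540-(v-165)*8)*230/175)/8)-5
    while c[u]>120:u+=1
    R.append(ray(i,u-1+(c[u-1]-120)/(c[u-1]-c[u]),v,12)[:2])
R=np.array(R);b=np.polyfit(R[:,0],R[:,1],1);w=abs(R[:,1]-np.polyval(b,R[:,0]))<1.5;b=np.polyfit(R[w,0],R[w,1],1)
print("right side yaw",np.degrees(np.arctan(b[0])).round(2),"y at x 550/640",np.polyval(b,[550,640]).round(1),w.sum())
print(np.c_[R].round(1)[::3].tolist())
# depth-based
P=cloud(i,z);M=(z>0)&(P[...,2]>6)&(P[...,2]<28)&(p.min(2)>150)&(P[...,0]>520)&(P[...,0]<668);Q=P[M]
print("pan pts",len(Q),cv2.minAreaRect(Q[:,:2].astype(np.float32)),np.median(Q[:,2]))
E
python3 fit.py s2
```

```text
lead yaw 3.13 x at y=45 651.1 29 0.43
slot top yaw 3.14 x at y=45 664.5 26 0.34
right side yaw 5.96 y at x 550/640 [-38.8 -29.4] 15
[[662.7, -17.5], [657.1, -28.0], [642.1, -29.5], [629.0, -32.5], [613.8, -33.3], [599.5, -34.5], [584.1, -34.5], [570.0, -35.4]]
pan pts 1726 ((594.0402221679688, 887.754638671875), (144.77366638183594, 2796.963134765625), 0.06588996201753616) 15.532166332353516
```

```bash
python3 -m creep '[{"jaw":-0.8,"slide":[0.005,0.0003,-0.0007],"turn":0},{"jaw":-0.8,"slide":[0.010,0.0005,-0.0007],"turn":0},{"jaw":-0.8,"slide":[0.012,0.0006,-0.0007],"turn":0},{"jaw":-0.8,"slide":[0.014,0.0008,-0.0007],"turn":0},{"jaw":-0.8,"slide":[0.015,0.0008,-0.0007],"turn":0},{"jaw":-0.8,"slide":[0.016,0.0009,-0.0007],"turn":0}]' 30
```

```text
clock: 5.45
tool_pos: [527.8, 38.7, 14.7]
tool_rot: [[-0.999, -0.052, -0.004], [-0.052, 0.999, 0.001], [0.004, 0.001, -1.0]]
contact_force: [-2.9, 1.1, 0.2]
opening: 21.3
grasp_force: 29.8
```

```bash
python3 -m creep '[{"jaw":-0.8,"slide":[0.001,0.00005,0],"turn":0},{"jaw":-0.8,"slide":[0.002,0.0001,0],"turn":0}]' 30
```

```text
clock: 5.7
tool_pos: [528.2, 39.1, 14.5]
tool_rot: [[-0.999, -0.051, -0.007], [-0.051, 0.999, 0.001], [0.007, 0.002, -1.0]]
contact_force: [-7.2, 0.2, 1.1]
opening: 21.4
grasp_force: 30.0
```

```bash
python3 -c "
from bench import r
s=r.get_state();print(s['tool_pos'],s['contact_force'],s['moment'])"
python3 -m creep '[{"jaw":-0.8,"slide":[-0.004,-0.0002,0],"turn":0},{"jaw":-0.8,"slide":[-0.004,-0.0002,0.0015],"turn":0},{"jaw":-0.8,"slide":[-0.004,-0.0002,0.0015],"turn":0},{"jaw":-0.8,"slide":[-0.002,-0.0001,0.0015],"turn":0},{"jaw":-0.8,"slide":[-0.001,0,0.0015],"turn":0},{"jaw":-0.8,"slide":[0,0,0.0015],"turn":0}]' 30
python3 -c "
from bench import r
s=r.get_state();print(s['tool_pos'],s['contact_force'],s['moment'])"
```

```text
[528.17408507  39.09349597  14.51034793] [-7.18796935  0.2251887   1.0743701 ] [ 0.11725414  1.06838112 -0.25203527]
clock: 6.45
tool_pos: [528.3, 39.2, 16.0]
tool_rot: [[-0.999, -0.051, -0.007], [-0.051, 0.999, 0.001], [0.007, 0.002, -1.0]]
contact_force: [-8.2, 1.6, 0.6]
opening: 21.3
grasp_force: 29.9
[528.30927271  39.15361917  16.00003348] [-8.24455319  1.62233606  0.63355595] [ 0.24729483  1.1190368  -0.20779057]
```

The moment puts the contact on the right side, so the slot is farther left. I'll shift +y.

```bash
python3 -m creep '[{"jaw":-0.8,"slide":[-0.004,0,0],"turn":0},{"jaw":-0.8,"slide":[-0.004,0.0015,-0.0005],"turn":0},{"jaw":-0.8,"slide":[-0.003,0.0015,-0.0005],"turn":0},{"jaw":-0.8,"slide":[-0.002,0.0015,-0.0005],"turn":0},{"jaw":-0.8,"slide":[-0.001,0.0015,-0.0005],"turn":0},{"jaw":-0.8,"slide":[0,0.0015,-0.0005],"turn":0}]' 30
python3 -c "
from bench import r
s=r.get_state();print(s['tool_pos'],s['contact_force'],s['moment'])"
```

```text
clock: 7.2
tool_pos: [532.9, 39.8, 16.2]
tool_rot: [[-0.999, -0.052, 0.002], [-0.052, 0.999, -0.0], [-0.002, -0.0, -1.0]]
contact_force: [0.2, 2.1, -1.1]
opening: 21.3
grasp_force: 29.7
[532.88219121  39.81282578  16.23458734] [ 0.20631026  2.05838276 -1.1058838 ] [0.29298089 0.09550572 0.2836322 ]
```

```bash
python3 -m creep '[{"jaw":-0.8,"slide":[0.001,0.0008,-0.0006],"turn":0},{"jaw":-0.8,"slide":[0.003,0.0009,-0.0006],"turn":0},{"jaw":-0.8,"slide":[0.005,0.0010,-0.0006],"turn":0},{"jaw":-0.8,"slide":[0.007,0.0011,-0.0006],"turn":0},{"jaw":-0.8,"slide":[0.009,0.0012,-0.0006],"turn":0},{"jaw":-0.8,"slide":[0.011,0.0013,-0.0006],"turn":0}]' 30
python3 -c "
from bench import r
s=r.get_state();print(s['tool_pos'],s['contact_force'],s['moment'])"
```

```text
clock: 7.95
tool_pos: [542.9, 41.3, 15.4]
tool_rot: [[-0.999, -0.052, 0.0], [-0.052, 0.999, -0.0], [-0.0, -0.0, -1.0]]
contact_force: [-0.7, 1.4, -1.3]
opening: 21.4
grasp_force: 29.7
[542.86715282  41.27660477  15.41144051] [-0.72785743  1.39118352 -1.33616324] [0.25882806 0.17494109 0.19907838]
```

```bash
python3 -m creep '[{"jaw":-0.8,"slide":[0.003,0.0005,-0.0003],"turn":0},{"jaw":-0.8,"slide":[0.006,0.0007,-0.0003],"turn":0},{"jaw":-0.8,"slide":[0.009,0.0009,-0.0003],"turn":0},{"jaw":-0.8,"slide":[0.012,0.0011,-0.0003],"turn":0},{"jaw":-0.8,"slide":[0.015,0.0012,-0.0003],"turn":0},{"jaw":-0.8,"slide":[0.018,0.0014,-0.0003],"turn":0},{"jaw":-0.8,"slide":[0.020,0.0015,-0.0003],"turn":0}]' 30
python3 -c "
from bench import r
s=r.get_state();print(s['tool_pos'],s['contact_force'],s['moment'])"
```

```text
clock: 8.82
tool_pos: [563.0, 42.7, 15.1]
tool_rot: [[-0.999, -0.052, 0.0], [-0.052, 0.999, -0.0], [-0.0, -0.0, -1.0]]
contact_force: [-0.6, 1.2, -1.0]
opening: 21.2
grasp_force: 29.7
[562.95316005  42.72173527  15.10499324] [-0.59449005  1.22327983 -1.00453188] [ 0.07064176  0.01232199 -0.01957857]
```

```bash
python3 -m creep '[{"jaw":-0.8,"slide":[0.004,0.0003,-0.0001],"turn":0},{"jaw":-0.8,"slide":[0.008,0.0005,-0.0001],"turn":0},{"jaw":-0.8,"slide":[0.012,0.0007,-0.0001],"turn":0},{"jaw":-0.8,"slide":[0.016,0.0009,-0.0001],"turn":0},{"jaw":-0.8,"slide":[0.020,0.0011,-0.0001],"turn":0},{"jaw":-0.8,"slide":[0.023,0.0013,-0.0001],"turn":0},{"jaw":-0.8,"slide":[0.026,0.0015,-0.0001],"turn":0}]' 30
python3 -c "
from bench import r
s=r.get_state();print(s['tool_pos'],s['contact_force'],s['moment'])"
```

```text
clock: 9.7
tool_pos: [588.8, 44.3, 15.0]
tool_rot: [[-0.999, -0.052, -0.0], [-0.052, 0.999, -0.0], [0.0, -0.0, -1.0]]
contact_force: [0.2, -0.1, -0.7]
opening: 21.4
grasp_force: 29.7
[588.81250232  44.25198919  14.99222403] [ 0.24812091 -0.09727812 -0.68581982] [-0.00123799  0.05241029 -0.01109119]
```

```bash
python3 -m creep '[{"jaw":-0.8,"slide":[0.003,0.0002,0],"turn":0},{"jaw":-0.8,"slide":[0.006,0.0003,0],"turn":0},{"jaw":-0.8,"slide":[0.009,0.0005,0],"turn":0},{"jaw":-0.8,"slide":[0.011,0.0006,0],"turn":0},{"jaw":-0.8,"slide":[0.013,0.0007,0],"turn":0},{"jaw":-0.8,"slide":[0.015,0.0008,0],"turn":0}]' 30
python3 -c "
from bench import r
s=r.get_state();print(s['tool_pos'],s['contact_force'],s['moment'])"
```

```text
clock: 10.45
tool_pos: [603.7, 45.1, 15.0]
tool_rot: [[-0.999, -0.052, -0.0], [-0.052, 0.999, -0.0], [0.0, -0.0, -1.0]]
contact_force: [1.0, -0.5, -0.2]
opening: 21.3
grasp_force: 29.7
[603.74779228  45.07767595  14.99883   ] [ 0.96767375 -0.45745058 -0.20305864] [-0.02223779  0.02289741  0.07088246]
```

```bash
python3 -m creep '[{"jaw":0,"slide":[0,0,0],"turn":0},{"jaw":0,"slide":[0,0,0],"turn":0},{"jaw":0,"slide":[0,0,0],"turn":0},{"jaw":0,"slide":[0,0,0.02],"turn":0},{"jaw":0,"slide":[0,0,0.06],"turn":0},{"jaw":0,"slide":[-0.03,0,0.08],"turn":0},{"jaw":0,"slide":[-0.063,-0.003,0.08],"turn":0},{"jaw":0,"slide":[-0.063,-0.003,0.08],"turn":0}]' 30
python3 -c "
from bench import r
s=r.get_state();print(s['tool_pos'],s['contact_force'],s['joint_positions'])"
```

```text
clock: 11.45
tool_pos: [538.0, 42.4, 96.5]
tool_rot: [[-0.999, -0.052, -0.002], [-0.052, 0.999, 0.0], [0.002, 0.0, -1.0]]
contact_force: [-0.5, -0.9, -0.1]
opening: 43.0
grasp_force: 0.0
[537.98959337  42.36150567  96.47767483] [-0.48805301 -0.88821339 -0.14439455] [-7.36654129e+00  3.52327985e+01  1.00852977e+02 -2.50323192e-03
  4.40261940e+01 -1.00349602e+02]
```

```bash
python3 -m creep '[{"jaw":0,"slide":[0,0,0],"turn":-10},{"jaw":0,"slide":[0,0,0],"turn":-20},{"jaw":0,"slide":[0,0,0],"turn":-30},{"jaw":0,"slide":[0,0,0],"turn":-40},{"jaw":0,"slide":[0,0,0],"turn":-50},{"jaw":0,"slide":[0,0,0],"turn":-60},{"jaw":0,"slide":[0,0,0],"turn":-70},{"jaw":0,"slide":[0,0,0],"turn":-80},{"jaw":0,"slide":[0,0,0],"turn":-90},{"jaw":0,"slide":[0,0,0],"turn":-90}]' 30
python3 shot.py s3
```

```text
clock: 12.7
tool_pos: [542.1, 41.9, 95.7]
tool_rot: [[-0.054, 0.999, 0.002], [0.999, 0.054, -0.0], [-0.0, 0.002, -1.0]]
contact_force: [0.1, 0.2, 0.1]
opening: 43.0
grasp_force: 0.0
```

View pics/s3.png

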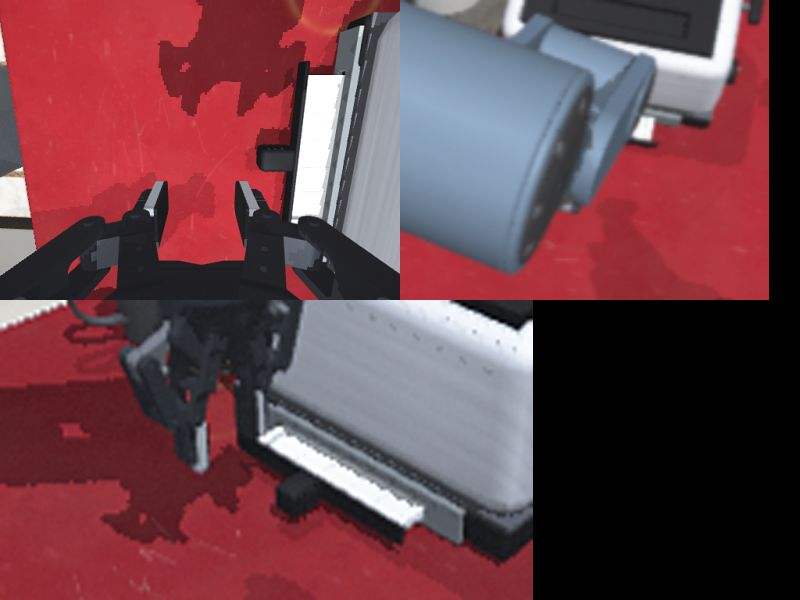

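The wrist inset shows the tray standing straight in the slot with its pull at (275,157), clear and free. I'll open the jaws wide, lower behind the pull and push with the front finger's back.

```bash
python3 -m creep '[{"jaw":0.9,"slide":[-0.015,-0.0008,0],"turn":0},{"jaw":0.9,"slide":[-0.032,-0.0017,0],"turn":0},{"jaw":0.9,"slide":[-0.032,-0.0017,-0.01],"turn":0},{"jaw":0.9,"slide":[-0.032,-0.0017,-0.05],"turn":0},{"jaw":0.9,"slide":[-0.032,-0.0017,-0.08],"turn":0},{"jaw":0.9,"slide":[-0.032,-0.0017,-0.095],"turn":0},{"jaw":0.9,"slide":[-0.032,-0.0017,-0.095],"turn":0}]' 100
python3 shot.py s4
```

```text
clock: 13.72
tool_pos: [508.6, 40.4, -1.1]
tool_rot: [[-0.052, 0.999, -0.002], [0.999, 0.052, 0.0], [0.0, -0.002, -1.0]]
contact_force: [-0.2, -0.4, 0.5]
opening: 80.9
grasp_force: 0.0
```

View pics/s4.png

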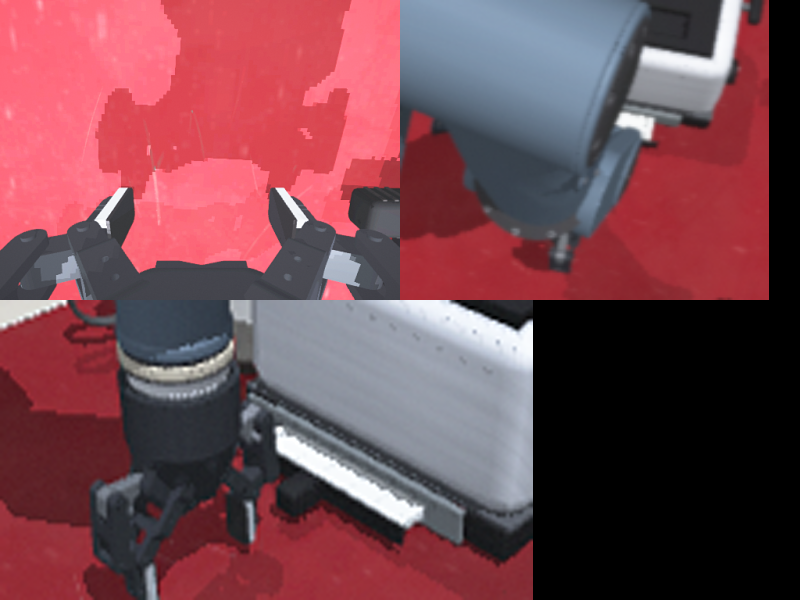

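The tips hang low behind the pull with a gap of about 25 mm, and the outer knuckles stand only slightly ahead of the fingertip. Now I'll advance.

```bash
python3 -m creep '[{"jaw":0.9,"slide":[0.006,0.0003,0],"turn":0},{"jaw":0.9,"slide":[0.012,0.0006,0],"turn":0},{"jaw":0.9,"slide":[0.018,0.001,0],"turn":0},{"jaw":0.9,"slide":[0.022,0.0012,0],"turn":0},{"jaw":0.9,"slide":[0.026,0.0014,0],"turn":0},{"jaw":0.9,"slide":[0.030,0.0016,0],"turn":0},{"jaw":0.9,"slide":[0.034,0.0018,0],"turn":0},{"jaw":0.9,"slide":[0.037,0.0020,0],"turn":0}]' 100
python3 - <<'E'
import sys;sys.argv=["","s5"];exec(open("shot.py").read())
s=r.get_state();print(s['tool_pos'],s['contact_force'],s['moment'])
E
```

```text
clock: 14.88
tool_pos: [545.8, 42.4, -0.1]
tool_rot: [[-0.052, 0.999, -0.0], [0.999, 0.052, 0.0], [0.0, -0.0, -1.0]]
contact_force: [-0.1, -0.0, 0.5]
opening: 80.8
grasp_force: 0.1
[ 5.45841077e+02  4.23719438e+01 -7.09535996e-03] [ 0.20478793 -0.61787843  0.09708826] [-0.01357266 -0.00590525  0.07227014]
```

View pics/s5.png

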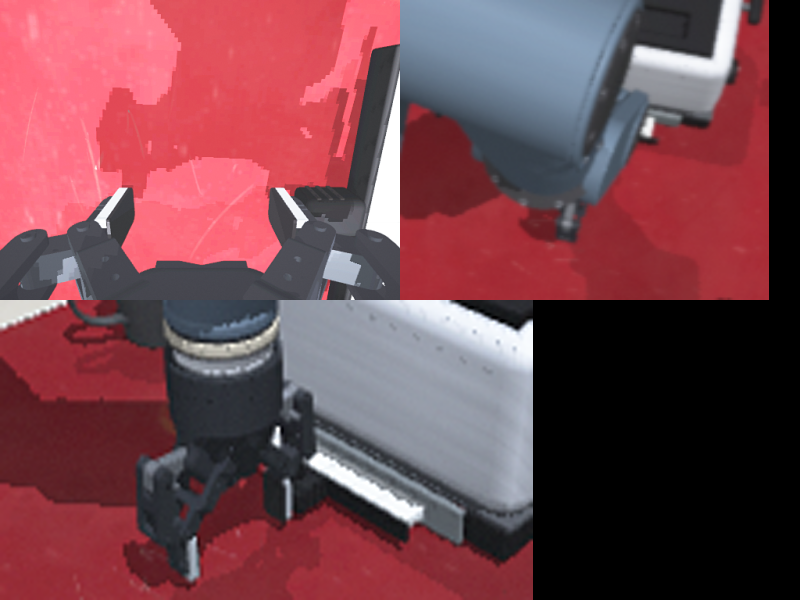

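The finger's back is on the pull's end face and the tray is sliding in, with less pan showing. The knuckle still has room to the toaster's front. I'll go on slowly.

```bash
python3 -m creep '[{"jaw":0.9,"slide":[0.002,0.0001,0],"turn":0},{"jaw":0.9,"slide":[0.004,0.0002,0],"turn":0},{"jaw":0.9,"slide":[0.006,0.0003,0],"turn":0},{"jaw":0.9,"slide":[0.008,0.0004,0],"turn":0},{"jaw":0.9,"slide":[0.009,0.0005,0],"turn":0},{"jaw":0.9,"slide":[0.010,0.0005,0],"turn":0}]' 100
python3 -m creep '[{"jaw":0.9,"slide":[0.001,0.00005,0],"turn":0},{"jaw":0.9,"slide":[0.002,0.0001,0],"turn":0},{"jaw":0.9,"slide":[0.003,0.00015,0],"turn":0}]' 100
```

```text
clock: 15.78
tool_pos: [555.7, 42.9, 0.0]
tool_rot: [[-0.052, 0.999, -0.0], [0.999, 0.052, -0.0], [-0.0, -0.0, -1.0]]
contact_force: [-0.4, 0.4, -0.4]
opening: 81.0
grasp_force: 0.1
clock: 16.15
tool_pos: [558.7, 43.0, 0.0]
tool_rot: [[-0.052, 0.999, -0.0], [0.999, 0.052, 0.0], [0.0, -0.0, -1.0]]
contact_force: [-0.9, -0.1, -0.0]
opening: 81.0
grasp_force: 0.1
```

```bash
python3 -m creep '[{"jaw":0.9,"slide":[0.001,0.00005,0],"turn":0},{"jaw":0.9,"slide":[0.002,0.0001,0],"turn":0},{"jaw":0.9,"slide":[0.003,0.00015,0],"turn":0}]' 100; python3 -m creep '[{"jaw":0.9,"slide":[0.001,0.00005,0],"turn":0},{"jaw":0.9,"slide":[0.002,0.0001,0],"turn":0}]' 100
```

```text
clock: 16.52
tool_pos: [561.8, 43.2, 0.0]
tool_rot: [[-0.052, 0.999, -0.0], [0.999, 0.052, 0.0], [0.0, -0.0, -1.0]]
contact_force: [-0.6, -0.1, 0.9]
opening: 81.1
grasp_force: 0.1
clock: 16.77
tool_pos: [562.3, 43.6, -0.1]
tool_rot: [[-0.052, 0.999, -0.003], [0.999, 0.052, 0.0], [0.001, -0.003, -1.0]]
contact_force: [-4.2, 1.3, 3.4]
opening: 81.5
grasp_force: 1.8
```

```bash
for k in 1 2; do :; done; python3 -m creep '[{"jaw":0.9,"slide":[0.001,0.00005,0],"turn":0},{"jaw":0.9,"slide":[0.001,0.00005,0],"turn":0}]' 100; python3 -m creep '[{"jaw":0.9,"slide":[0.001,0.00005,0],"turn":0},{"jaw":0.9,"slide":[0.001,0.00005,0],"turn":0}]' 100
```

```text
clock: 17.02
tool_pos: [563.9, 43.3, -0.3]
tool_rot: [[-0.052, 0.999, -0.002], [0.999, 0.052, -0.0], [0.0, -0.002, -1.0]]
contact_force: [-3.3, -0.4, 0.7]
opening: 80.9
grasp_force: 1.7
clock: 17.27
tool_pos: [564.4, 43.1, -0.3]
tool_rot: [[-0.052, 0.999, -0.003], [0.999, 0.052, -0.0], [0.0, -0.003, -1.0]]
contact_force: [-4.4, -2.5, 1.2]
opening: 80.9
grasp_force: 2.6
```

```bash
python3 -m creep '[{"jaw":0.9,"slide":[0.001,0.0002,0],"turn":0},{"jaw":0.9,"slide":[0.002,0.0003,0],"turn":0}]' 100; python3 -m creep '[{"jaw":0.9,"slide":[0.001,0.0001,0],"turn":0},{"jaw":0.9,"slide":[0.001,0.0001,0],"turn":0}]' 100
```

```text
clock: 17.52
tool_pos: [565.3, 43.2, -0.3]
tool_rot: [[-0.052, 0.999, -0.005], [0.999, 0.052, -0.0], [0.0, -0.005, -1.0]]
contact_force: [-8.2, -3.4, 3.8]
opening: 81.2
grasp_force: 3.8
clock: 17.77
tool_pos: [568.0, 43.4, -0.2]
tool_rot: [[-0.052, 0.999, -0.001], [0.999, 0.052, -0.0], [-0.0, -0.001, -1.0]]
contact_force: [-3.0, -1.7, 0.1]
opening: 81.4
grasp_force: 1.5
```

```bash
python3 -m creep '[{"jaw":0.9,"slide":[0.001,0.0001,0],"turn":0},{"jaw":0.9,"slide":[0.002,0.0002,0],"turn":0}]' 100; python3 -m creep '[{"jaw":0.9,"slide":[0.001,0.0001,0],"turn":0},{"jaw":0.9,"slide":[0.002,0.0002,0],"turn":0}]' 100
```

```text
clock: 18.02
tool_pos: [572.9, 43.8, 0.4]
tool_rot: [[-0.052, 0.999, 0.004], [0.999, 0.052, -0.0], [-0.001, 0.004, -1.0]]
contact_force: [0.2, 0.3, 0.1]
opening: 81.2
grasp_force: 0.0
clock: 18.27
tool_pos: [573.4, 44.2, 0.2]
tool_rot: [[-0.052, 0.999, 0.001], [0.999, 0.052, -0.0], [-0.0, 0.001, -1.0]]
contact_force: [0.3, -0.4, 0.3]
opening: 81.3
grasp_force: 0.0
```

Clicked. I'll press on gently until the hard stop.

```bash
python3 -m creep '[{"jaw":0.9,"slide":[0.001,0.0001,0],"turn":0},{"jaw":0.9,"slide":[0.001,0.0001,0],"turn":0}]' 100; python3 -m creep '[{"jaw":0.9,"slide":[0.001,0.0001,0],"turn":0},{"jaw":0.9,"slide":[0.001,0.0001,0],"turn":0}]' 100
```

```text
clock: 18.52
tool_pos: [573.9, 44.3, 0.0]
tool_rot: [[-0.052, 0.999, 0.0], [0.999, 0.052, -0.0], [-0.0, 0.0, -1.0]]
contact_force: [-0.3, -0.7, 0.3]
opening: 81.1
grasp_force: 0.0
clock: 18.77
tool_pos: [574.5, 44.4, -0.0]
tool_rot: [[-0.052, 0.999, -0.0], [0.999, 0.052, 0.0], [0.0, -0.0, -1.0]]
contact_force: [0.6, -0.1, 0.4]
opening: 80.9
grasp_force: 0.2
```

```bash
python3 -m creep '[{"jaw":0.9,"slide":[0.001,0.0001,0],"turn":0},{"jaw":0.9,"slide":[0.001,0.0001,0],"turn":0}]' 100; python3 -m creep '[{"jaw":0.9,"slide":[0.001,0.0001,0],"turn":0},{"jaw":0.9,"slide":[0.001,0.0001,0],"turn":0}]' 100
```

```text
clock: 19.02
tool_pos: [574.5, 44.4, -0.1]
tool_rot: [[-0.052, 0.999, -0.002], [0.999, 0.052, 0.0], [0.0, -0.002, -1.0]]
contact_force: [-3.8, -0.6, 2.4]
opening: 80.7
grasp_force: 1.8
clock: 19.27
tool_pos: [574.4, 44.5, -0.2]
tool_rot: [[-0.052, 0.999, -0.005], [0.999, 0.052, 0.0], [0.0, -0.005, -1.0]]
contact_force: [-6.8, -1.0, 1.9]
opening: 81.4
grasp_force: 3.0
```

Hard stop at the expected 12 mm after the catches. Retreat and look.

```bash
python3 -m creep '[{"jaw":0.9,"slide":[-0.01,-0.0005,0],"turn":0},{"jaw":0.9,"slide":[-0.04,-0.002,0],"turn":0},{"jaw":0.9,"slide":[-0.08,-0.004,0.02],"turn":0},{"jaw":0.9,"slide":[-0.11,-0.005,0.07],"turn":0},{"jaw":0.9,"slide":[-0.13,0.05,0.12],"turn":0},{"jaw":0.9,"slide":[-0.13,0.1,0.17],"turn":0},{"jaw":0.9,"slide":[-0.13,0.15,0.19],"turn":0},{"jaw":0.9,"slide":[-0.13,0.15,0.19],"turn":0}]' 100
python3 shot.py s6
python3 - <<'E'
import pickle,cv2
d=pickle.load(open("s6.pkl","rb"));p=d["scene"][1]
cv2.imwrite("pics/s6c.png",cv2.resize(p[155:230,230:330],(800,600),interpolation=cv2.INTER_CUBIC)[:,:,::-1])
E
```

```text
clock: 20.27
tool_pos: [448.3, 197.8, 192.6]
tool_rot: [[-0.056, 0.998, 0.008], [0.998, 0.056, 0.002], [0.002, 0.008, -1.0]]
contact_force: [0.4, -1.1, 0.0]
opening: 81.0
grasp_force: 0.0
```

View pics/s6c.png

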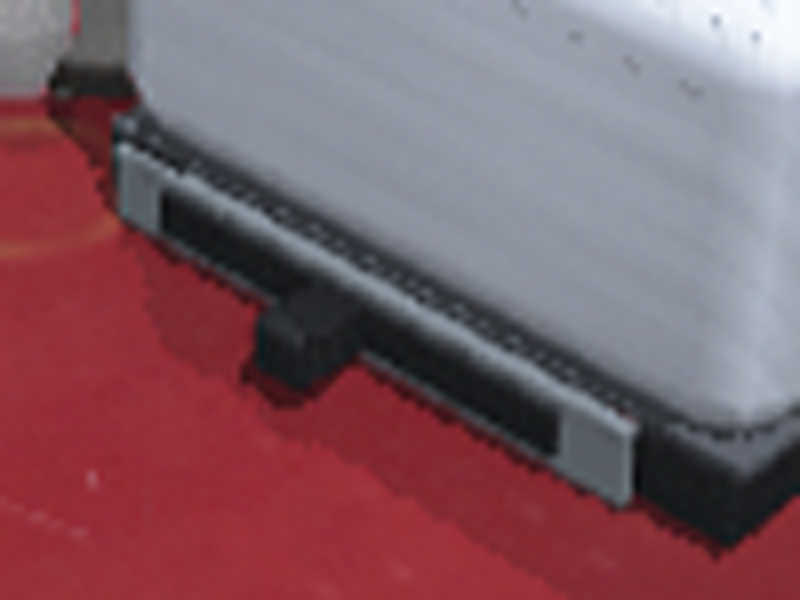

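The tray's black front plate, (160,190)-(560,450), lies flush on the grey frame with no pan showing, and the pull at (305,340) is free. Handing in.

```bash
python3 -c "
from bench import r
print(r.finish_job())"
```

```text
the job is handed in; nothing more can be done
None
```

The crumb tray is pushed home: the catches clicked, its front sits flush on the frame, and the gripper is clear of it; I handed the job in at about 20 s, and the hand-in returned no verdict.

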